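# Seat an end cap with the swing-nest bench press

### The arm

A 6-joint arm with a two-finger parallel gripper is mounted at the origin on a cart in front of the work surface, level with it; the furniture and walls round the work are solid. World frame = base frame: x ahead of the robot, y to its left, z up, the work surface at z = 0. Lengths are in m, angles in rad, forces in N, time in s.
With the tool pointing down it reaches from about 0.35 to 0.875 m from the base axis. Payload 4.2 kg.
Tool frame: the origin (TCP) lies at the very end of the fingers, on their centre line; the grasp point (between the pads) lies 19 mm behind it; z points along the fingers, y is the line along which they close (so a half turn about z gives the same grasp; the last joint's range is limited). The gripper opens to 87 mm and grips with 3 to 60 N. Pads are 19 mm wide; open, the fingers measure 117 mm over their backs; the gripper's body (75 mm by 190 mm) begins 51 mm behind the grasp point.
Start: joints at [1.58, 0.385, 0.008, 0, -1.194, -0.259], TCP at [0.154, 0.606, 0.223] pointing down, gripper open.
Joint ranges: [-3.14, 3.14], [-1.21, 2.06], [-1.07, 1.41], [-3.16, 2.05], [-2.99, -0.16], [-3.1, 3.1]. Speed limits (rad/s): [2.79, 2.79, 3.14, 3.14, 3.14, 3.14].

### API

Orientations are given as a rotation vector (axis times angle).
In Python, from station import sense, read_camera, hand_in, boxes_of, tip_of gives the robot as it stands.
- The arm moves only by the tool play_rows, never from a script. Its argument "moves" is one flat list of numbers, 7 for each row, row after row: the turn, a rotation vector about the tool's x, y, z in units of 5 degrees (1.0 is 5 degrees), then the shift along the tool's x, y, z in units of 30 mm (1.0 is 30 mm), then the opening, from 0 (shut) to 1 (fully open). A call has 1 to 12 rows; each row is the pose to reach, as a shift and turn from the pose commanded when the call began, along the tool's axes at that moment; what a row does not reach only later rows make up. A row lasts 1/12 s, in which the tool goes at most 41.7 mm and 7.16 degrees, less where a joint would pass 70% of its speed; a pose out of reach is approached as far as the arm can. A call with a gripper value outside its range is refused whole. The fingers move at their own pace and stop on an object; the grip force is fixed at half the most. Time passes only in rows, so rows that repeat a pose let the fingers close. It gives the time, the measured TCP pose, the force, the opening and the grip force at its end, in the units of the state.
- sense(): the state, without advancing time (a new reading comes with each control period).
- read_camera(name): name is "side" or "top" or "wrist"; returns a dict with "frame" (384x512x3 uint8, red, green, blue), "mtx" (3x3 intrinsics, pixels), "xyz" and "attitude" of the camera in the world. Camera axes: x right, y down, z forward; pixel columns grow to the right and rows downward; lengths in m; the calibration is good to about 2 mm. A picture is of the moment at which its call begins. There is no depth.
- hand_in(): hands the job in; it is judged then, once.
Trained networks look in the newest picture that a camera, given by its name, has taken for a name from the list of things; names that differ only in an ending like _2 or _b are one class to them, and where a whole thing is asked for, a point or a joint stands for the part that bears it (a point fixed in the world has none). Each returns a list of dicts, best first, with "confidence" (0 to 1); they miss things now and then, are a little off and sometimes report something else, mostly with a low value. They report only what shows in the picture. A call takes as long as a camera call. They do not tell look-alikes from the thing itself.
- boxes_of(query, camera): "pixel" ([row, column] in pixels, amid what is visible of it).
- tip_of(query, camera): "pixel" ([row, column] in pixels: a listed point, or the origin of a listed thing).
The state is a dict: "t": time; "joints": joint angles; "joint_velocities": joint speeds; "effort": joint torques, N m; "eef_pos": TCP position; "tcp_rot": TCP orientation; "wrist_force": force on the tool from outside, world axes, zero at the start; "torque": the same for the moment, N m; "gripper_width": finger opening in m; "grip_force": force on a finger pad.
Only numpy, scipy, OpenCV 4.12 (cv2) and the standard library are available. Lean on these libraries where they do the work, as an engineer would, in place of code of your own. Each camera call takes 0.05 s, during which the arm holds its last target. There are 200 camera calls.

### The job

Seat the white end cap on the black housing with the small green bench press, only pushing with a fingertip and picking nothing up: push the nest's upright black handle to swing the nest right in against its stop under the ram, then push the red-gripped lever down until the cap is fully seated. Let the lever spring back up, and then push the handle the other way until the nest is right out against its outer stop again. Keep the fingers off the housing and its cap, and leave the other things on the bench where they are.

Things in the scene. Friction and masses are not known exactly. Their poses are not given: they have to be found in the camera images.
- press: green bench press fixed to the bench, base 195 x 110 mm, 333 mm high with its ram. Origin on the bench top under the ram's axis; x points from the front to the column at the back (the front faces -x), y to the left side (the lever side), z up. The head overhangs from x = -41 to 114 mm, y = -39 to 64 mm, z = 178 to 246 mm; the column stands at x = 63 to 113 mm, y = -25 to 25 mm.
- lever (a joint): angle of the press lever (rad): 0 = up at rest (points forward, 0.6 rad above level), grows as the grip is pushed down, 1.055 = lower stop. It turns about the press's y axis and drives the ram down 18 mm per rad (rack and pinion). A spring lifts it again when let go. 4 to 10 N at the grip push it down. At the lower stop with the nest in, the cap is seated.
- lever_grip (a point): middle of the lever's red cross grip: a cylinder 22 mm thick and 76 mm long, parallel to the press's y axis, 140 mm from the lever's axis, on the left side of the press (press frame y = 60 to 136 mm); 291 mm above the bench at rest, 151 mm when fully down. Moves with the lever; push on its upper side.
- lever_pivot (a point): point on the lever's axis, 212 mm above the bench, 29 mm behind the ram's axis, in line with the lever's steel rod (y = 55 mm in the press frame)
- nest (a joint): angle of the swing nest (rad): 0 = swung out to the front, against the outer stop (start); grows clockwise seen from above; 1.571 = in, against the inner stop with the cup centred under the ram. About 1 to 2 N at the handle turn it; it stays where it is left.
- nest_handle (a point): centre of the top of the nest's upright black handle post: 18 mm thick, 68 mm tall, from 34 to 102 mm above the bench, 100 mm from the nest's pivot. Moves with the nest. Seen from the pivot it points along the press's -y when the nest is out and along -x when it is in.
- nest_pivot (a point): top of the nest's vertical pivot, 42 mm above the bench, 110 mm to the right of the ram's axis (press frame 0, -110 mm)
- nest_cup (a point): centre of the floor of the nest's square grey cup, 33 mm above the bench, 110 mm from the pivot; the cup is 83 mm square outside with walls 40 mm high, and the housing stands in it with 1 to 2 mm of play
- housing: black hollow printed housing, 70 mm across and 105 mm tall, standing loose in the nest's cup; origin at the centre of its underside, z up
- cap (a joint): how far the white end cap has been pressed into the housing (m): 0 = flange stands 12 mm above the rim, 0.012 = flange fully down on the rim. Starts at 0 to 0.004; a press fit that needs about 30 N and stays where it is.
- cap_top (a point): centre of the top face of the white cap (flange 69 mm across, 4 mm thick)
- waiting_a: black printed housing, 73 mm across, 108 mm tall, standing loose on the brown work mat (2 mm thick); origin under its centre
- waiting_b: black printed housing, 76 mm across, 110 mm tall, standing loose on the brown work mat (2 mm thick); origin under its centre
- paste: jar of polishing paste with a blue lid, 55 mm across, 54 mm tall; origin under its centre
- spare_cap: spare white end cap lying loose on the brown work mat, 69 mm across, 18 mm tall; origin under its centre
Mind the look-alikes: they are no part of the job. There is more than one size of the housing; the one meant has the size given above.

How it is judged:
By the outcome, as a careful person would: the job done as asked, in the order asked, and still so for the second after the job is handed in, with the robot touching nothing.
It also fails if it takes over 64 s, if anything falls off the work surface, if the arm or the gripper's body presses on something with over 40 N, if the wrist force passes 120 N, or if a joint passes its speed limit or range.

## Working session

There is one attempt and no reset: what is moved stays moved. The work goes in short steps, Python scripts to look and compute and a tool call to move; the robot and the scene stay as the last step left them, time stands still between calls to the robot, and variables do not carry over. Pictures are saved under pics/ and viewed, at most 10 in all, crops included, and the job is handed in when it is done.

Besides the shell and the picture viewer there is one more tool, called after ">>>" as name(argument=value, ...), one argument or row to a line, values as JSON. play_rows: Moves the arm, as the interface text tells. Its arguments: {"type":"object","properties":{"moves":{"type":"array","items":{"type":"number"}}},"required":["moves"]}

```bash
mkdir -p pics; ls; cat > h.py <<'E'
import numpy as np, cv2
from scipy.spatial.transform import Rotation as R
from station import *
def att(a):
    a=np.array(a,float)
    return a if a.shape==(3,3) else (R.from_rotvec(a).as_matrix() if a.size==3 else R.from_quat(a).as_matrix())
def ray(c,px):
    d=np.linalg.inv(c['mtx'])@[px[1],px[0],1.]
    return np.array(c['xyz']),att(c['attitude'])@d
def atz(c,px,z):
    o,d=ray(c,px); return o+d*(z-o[2])/d[2]
def proj(c,p):
    q=att(c['attitude']).T@(np.array(p)-c['xyz']); u=c['mtx']@q; return u[:2]/u[2]
E
python3 - <<'E'
from h import *
s=sense(); print(s['t'],s['eef_pos'],s['tcp_rot'],s['wrist_force'])
ims=[]
for n in ('top','side'):
    c=read_camera(n); print(n,c['xyz'],np.array(c['attitude']).round(3).tolist(),c['mtx'][0][0])
    cv2.imwrite(f'pics/{n}0.png',cv2.resize(c['frame'][:,:,::-1],(800,600)))
    for q,z in (('lever_grip',.291),('lever_pivot',.212),('nest_handle',.102),('nest_pivot',.042),('nest_cup',.033),('cap_top',.15),('press',0),('housing',0.033),('paste',0),('waiting_a',0),('spare_cap',0)):
        for r in tip_of(q,n)[:3]:
            print(q,np.round(r['pixel'],1),round(r['confidence'],2),atz(c,r['pixel'],z).round(3))
E
```

```text
pics
0.0 [0.1543448  0.60501115 0.22145316] [ 3.11491757e+00 -3.91419538e-01 -2.96651561e-04] [-0.33054802 -0.30381229  0.0723441 ]
top [-0.10974967  0.38658841  1.6768128 ] [-1.465, 2.463, -0.544] 499.2234501832045
lever_grip [221.7 204.5] 0.53 [0.431 0.27  0.291]
lever_pivot [199.1 194.8] 0.78 [0.546 0.257 0.212]
lever_pivot [198.7 258.9] 0.58 [0.449 0.076 0.212]
nest_pivot [192.2 239.4] 0.59 [0.57  0.09  0.042]
nest_cup [211.  258.9] 0.82 [0.476 0.061 0.033]
cap_top [200.1 260.4] 0.76 [0.466 0.061 0.15 ]
cap_top [231.9 281.6] 0.45 [0.335 0.055 0.15 ]
press [217.8 215.2] 0.64 [0.539 0.205 0.   ]
housing [241.3 280.1] 0.63 [0.342 0.051 0.033]
housing [214.1 260.8] 0.56 [0.462 0.061 0.033]
paste [283.8 186.9] 0.62 [0.37  0.397 0.   ]
waiting_a [196.1 310.8] 0.97 [ 0.448 -0.141  0.   ]
waiting_a [166.  313.2] 0.83 [ 0.55  -0.213  0.   ]
spare_cap [210.5 304.4] 0.76 [ 0.41  -0.091  0.   ]
side [ 0.43462185 -0.82357113  0.54594895] [-1.956, 0.058, -0.073] 347.0833530330965
lever_grip [142.8 230.8] 0.66 [0.431 0.255 0.291]
lever_pivot [319.  286.6] 0.48 [ 0.508 -0.449  0.212]
nest_handle [236.7 290.1] 0.83 [ 0.588 -0.016  0.102]
nest_pivot [237.1 277.3] 0.84 [0.569 0.092 0.042]
nest_cup [244.2 242.1] 0.68 [0.463 0.069 0.033]
cap_top [207.8 245.5] 0.61 [0.471 0.068 0.15 ]
cap_top [230.6 201.9] 0.49 [ 0.361 -0.066  0.15 ]
press [231.9 264.8] 0.82 [0.543 0.205 0.   ]
press [141.6 228.9] 0.17 [0.414 1.52  0.   ]
housing [260.4 202.7] 0.72 [ 0.354 -0.015  0.033]
housing [243.2 246.2] 0.59 [0.475 0.074 0.033]
paste [208.8 215.9] 0.47 [0.372 0.399 0.   ]
paste [283.3 221.1] 0.21 [ 0.405 -0.073  0.   ]
waiting_a [318.  289.4] 0.97 [ 0.561 -0.209  0.   ]
spare_cap [285.4 224.6] 0.86 [ 0.414 -0.082  0.   ]
spare_cap [208.1 217.4] 0.42 [0.377 0.405 0.   ]
```

View pics/top0.png

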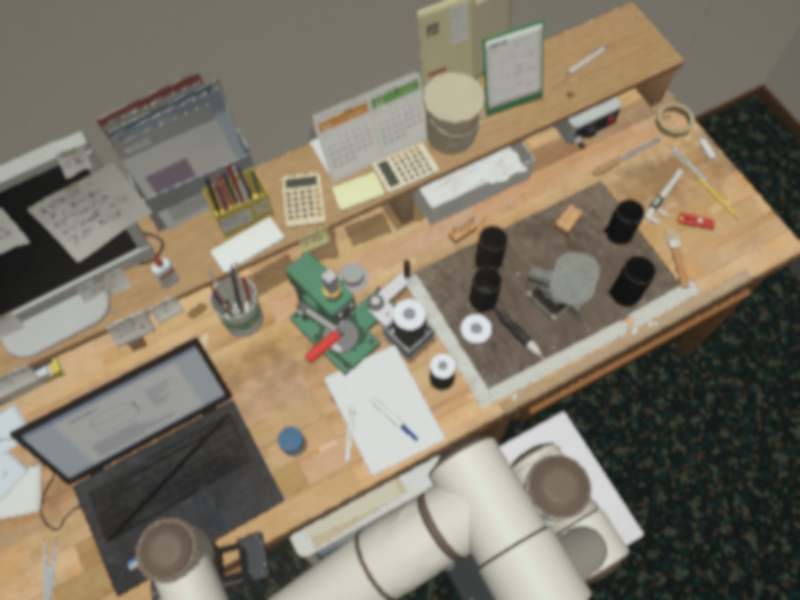

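View pics/side0.png

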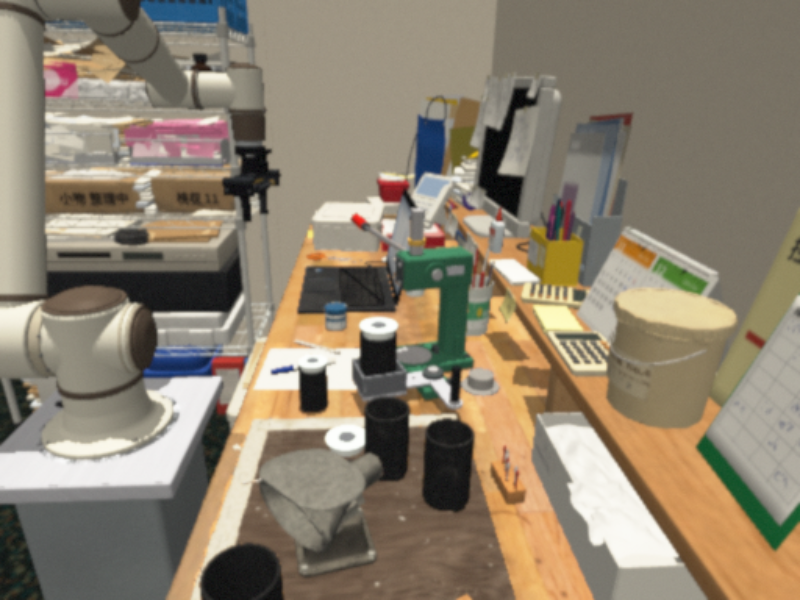

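The pictures show the press at top-view (330,310), with the red grip at (323,346), nest cup at (408,325) and handle at (407,268). The small housing at (442,370), the jar and the waiting housings are clear of it. Next I fit the press pose to the detections from both views.

```bash
cat >> h.py <<'E'
import json,os
from scipy.optimize import least_squares
def pts(nest=0.,lev=0.,cap=.15):
    n=lambda r,a:[r*np.cos(a),-.11+r*np.sin(a)]
    return dict(press=[0,0,0],lever_pivot=[.029,.055,.212],lever_grip=[.029-.14*np.cos(.6-lev),.098,.212+.14*np.sin(.6-lev)],
     nest_pivot=[0,-.11,.042],nest_handle=n(.1,-np.pi/2-nest)+[.102],nest_cup=n(.11,np.pi-nest)+[.033],cap_top=n(.11,np.pi-nest)+[cap])
def W(P,p):
    c,s=np.cos(P[2]),np.sin(P[2]); return np.array([P[0]+c*p[0]-s*p[1],P[1]+s*p[0]+c*p[1],p[2]])
E
python3 - <<'E'
from h import *
obs=[]
C={}
for n in ('top','side'):
    c=C[n]=read_camera(n)
    for q in pts():
        for r in tip_of(q,n)[:2]: obs.append((n,q,r['pixel'],r['confidence']))
P0=[.541,.2,.24]
def res(P,o): 
    u=proj(C[o[0]],W(P,pts()[o[1]])); return u-[o[2][1],o[2][0]]
obs=[o for o in obs if np.linalg.norm(res(P0,o))<12]
f=least_squares(lambda P:np.concatenate([res(P,o) for o in obs]),P0,loss='soft_l1',f_scale=1.5)
for o in obs: print(o[0],o[1],round(o[3],2),res(f.x,o).round(1))
print(f.x); json.dump(list(f.x),open('P.json','w'))
for q,p in pts().items(): print(q,W(f.x,p).round(3))
for k,z in (((235,400),.2),((235,400),.25),((245,320),.2)): print('shelf',atz(C['top'],np.array(k)*.64,z).round(3))
# overlay
out=[]
for n in C:
    im=C[n]['frame'][:,:,::-1].copy()
    x,y=map(int,proj(C[n],W(f.x,[0,-.05,.1]))); x0,y0=x-80,y-75
    im=cv2.resize(im[y0:y0+150,x0:x0+160],None,fx=2.5*2/2,fy=2.5,interpolation=cv2.INTER_CUBIC)
    for q,p in pts().items():
        u=(proj(C[n],W(f.x,p))-[x0,y0]+.5)*2.5; cv2.circle(im,tuple(int(v) for v in u),3,(255,0,255),1)
    out.append(im)
cv2.imwrite('pics/fit.png',np.hstack(out))
E
```

```text
top press 0.87 [-0.   3.1]
top lever_pivot 0.53 [-3.8  0.8]
top lever_grip 0.91 [ 0.2 -0.7]
top nest_pivot 0.72 [0.  1.3]
top nest_handle 0.67 [-1.9 -1.7]
top nest_cup 0.97 [ 0.1 -0.6]
top cap_top 0.86 [0.7 0.1]
side press 0.8 [ 0.1 -0.4]
side lever_grip 0.52 [ 3.5 -1.7]
side nest_pivot 0.68 [-0.3  1.9]
side nest_handle 0.7 [-0.6  1. ]
side nest_cup 0.74 [0.7 4.3]
side cap_top 0.75 [-1.7  0.8]
[0.53939577 0.19468974 0.27152851]
press [0.539 0.195 0.   ]
lever_pivot [0.553 0.255 0.212]
lever_grip [0.43  0.266 0.291]
nest_pivot [0.569 0.089 0.042]
nest_handle [ 0.596 -0.008  0.102]
nest_cup [0.463 0.059 0.033]
cap_top [0.463 0.059 0.15 ]
shelf [ 0.615 -0.003  0.2  ]
shelf [0.59 0.01 0.25]
shelf [0.675 0.16  0.2  ]
```

View pics/fit.png

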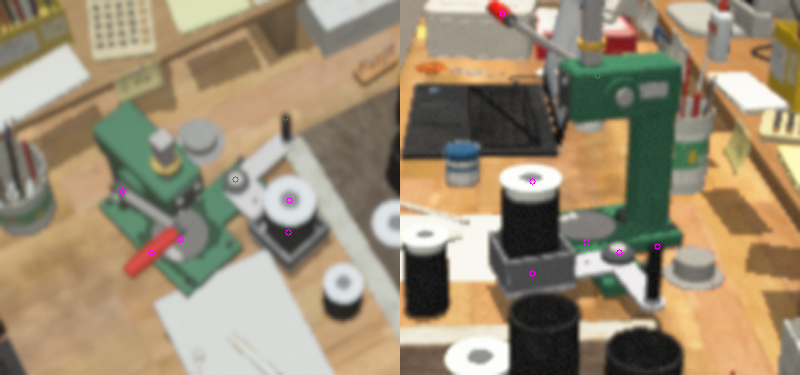

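The fit agrees with both views: the dots sit on the grip, handle, cap and pivot. The remaining question is how close the shelf and the box behind the handle are.

```bash
python3 - <<'E'
from h import *
t=read_camera('top');s=read_camera('side')
def tri(a,b):
    o1,d1=ray(t,np.array(a)*.64);o2,d2=ray(s,np.array(b)*.64)
    k=np.linalg.lstsq(np.c_[d1,-d2],o2-o1,rcond=None)[0];p,q=o1+k[0]*d1,o2+k[1]*d2
    print(((p+q)/2).round(3),np.linalg.norm(p-q).round(3))
tri((240,315),(303,507)); tri((205,420),(415,540)); tri((268,352),(372,480))
a=cv2.resize(t['frame'][90:210,170:350,::-1],None,fx=4,fy=4)[:300,:400]
b=cv2.resize(s['frame'][150:330,280:440,::-1],None,fx=2.5,fy=2.5)[:300,:400]
cv2.imwrite('pics/sh.png',np.hstack([cv2.resize(t['frame'][100:220,180:340,::-1],(400,300)),cv2.resize(s['frame'][170:320,290:490,::-1],(400,300))]))
E
```

```text
[0.718 0.157 0.155] 0.003
[ 0.717 -0.115  0.077] 0.013
[0.666 0.096 0.037] 0.009
```

View pics/sh.png

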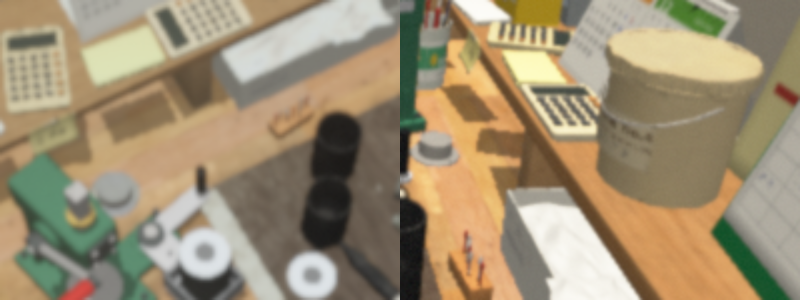

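```bash
cat >> h.py <<'E'
P=json.load(open('P.json')) if os.path.exists('P.json') else None
def rows(ws,pf=True,pose=None):
    "units for press-frame (pf) or world TCP targets, tool aligned to press"
    s=sense(); p0=np.array(s['eef_pos']); R0=R.from_rotvec(s['tcp_rot'])
    Rt=R.from_euler('z',P[2])*R.from_euler('x',np.pi)
    for w in ws:
        d=R0.inv().apply((W(P,w) if pf else np.array(w))-p0)/.03
        t=np.degrees((R0.inv()*Rt).as_rotvec())/5
        print(t.round(2),d.round(2))
def st():
    s=sense(); q=np.array(s['eef_pos']); d=q-[P[0],P[1],0]; d=R.from_euler('z',-P[2]).apply(d)
    print('t',round(s['t'],2),'press-frame TCP',d.round(4),'F',np.round(s['wrist_force'],1),'j',np.round(s['joints'],2))
E
python3 - <<'E'
from h import *
st(); rows([[.36,.1,.29]],False)
E
```

```text
t 2.1 press-frame TCP [-0.2606  0.4991  0.2226] F [-0.2 -0.8  0.3] j [ 1.58  0.38  0.01  0.   -1.19 -0.26]
[-0.   -0.   -5.97] [10.8  14.64 -2.25]
```

>>> play_rows(
  moves=[0, 0, -3, 5.4, 7.3, -2.2, 0, 0, 0, -3, 5.4, 7.3, -2.2, 0, 0, 0, -3, 5.4, 7.3, -2.2, 0, 0, 0, -3, 5.4, 7.3, -2.2, 0, 0, 0, -3, 5.4, 7.3, -2.2, 0, 0, 0, -3, 5.4, 7.3, -2.2, 0, 0, 0, -3, 5.4, 7.3, -2.2, 0, 0, 0, -6, 10.8, 14.6, -2.2, 0, 0, 0, -6, 10.8, 14.6, -2.2, 0, 0, 0, -6, 10.8, 14.6, -2.2, 0, 0, 0, -6, 10.8, 14.6, -2.2, 0, 0, 0, -6, 10.8, 14.6, -2.2, 0],
)

```text
t: 3.1
eef_pos: [0.3342, 0.1632, 0.2891]
tcp_rot: [-3.111, -0.431, -0.002]
wrist_force: [1.6, 0.5, -0.1]
gripper_width: 0.0152
grip_force: 0.0
```

```bash
python3 - <<'E'
from h import *
st(); rows([[.36,.1,.29]],False); rows([[-.06,-.22,.28],[.04,-.212,.28]])
E
```

```text
t 3.1 press-frame TCP [-0.2061  0.0247  0.2891] F [ 1.6  0.5 -0.1] j [ 0.9  -0.12 -0.42  0.   -1.27  0.95]
[-0.01 -0.02  0.04] [ 0.26  2.26 -0.03]
[-0.01 -0.02  0.04] [4.84 8.18 0.3 ]
[-0.01 -0.02  0.04] [8.18 7.92 0.31]
```

>>> play_rows(
  moves=[0, 0, 0, 4.8, 8.1, 0.3, 0, 0, 0, 0, 4.8, 8.1, 0.3, 0, 0, 0, 0, 4.8, 8.1, 0.3, 0, 0, 0, 0, 4.8, 8.1, 0.3, 0, 0, 0, 0, 4.8, 8.1, 0.3, 0, 0, 0, 0, 4.8, 8.1, 0.3, 0, 0, 0, 0, 4.8, 8.1, 0.3, 0, 0, 0, 0, 8.1, 7.9, 0.3, 0, 0, 0, 0, 8.1, 7.9, 0.3, 0, 0, 0, 0, 8.1, 7.9, 0.3, 0, 0, 0, 0, 8.1, 7.9, 0.3, 0, 0, 0, 0, 8.1, 7.9, 0.3, 0],
)

```text
t: 4.1
eef_pos: [0.6324, 0.0028, 0.2783]
tcp_rot: [3.112, 0.429, -0.003]
wrist_force: [-0.5, 0.1, 0.1]
gripper_width: 0.0002
grip_force: 0.0
```

```bash
python3 - <<'E'
from h import *
st(); rows([[.036,-.212,.13],[.036,-.212,.086]])
E
```

```text
t 4.1 press-frame TCP [ 0.0381 -0.2098  0.2783] F [-0.5  0.1  0.1] j [ 0.26  0.37  0.12 -0.   -1.33  1.58]
[-0.    0.03  0.03] [-0.06  0.07  4.94]
[-0.    0.03  0.03] [-0.06  0.07  6.41]
```

>>> play_rows(
  moves=[0, 0, 0, 0, 0, 6.4, 0, 0, 0, 0, 0, 0, 6.4, 0, 0, 0, 0, 0, 0, 6.4, 0, 0, 0, 0, 0, 0, 6.4, 0, 0, 0, 0, 0, 0, 6.4, 0, 0, 0, 0, 0, 0, 6.4, 0, 0, 0, 0, 0, 0, 6.4, 0, 0, 0, 0, 0, 0, 6.4, 0],
)

```text
t: 4.77
eef_pos: [0.6336, 0.0028, 0.0906]
tcp_rot: [3.112, 0.43, 0.007]
wrist_force: [0.5, -0.6, 1.2]
gripper_width: 0.0002
grip_force: 0.0
```

```bash
python3 - <<'E'
from h import *
st()
s=read_camera('side'); 
i=s['frame'][120:330,180:400,::-1]; cv2.imwrite('pics/a.png',cv2.resize(i,(628,600)))
ws=[]
for a in np.radians([0,10,20,30,40,50,60,70,80,86,90,92]):
    ws.append([-.1*np.sin(a)+.0185*np.cos(a),-.11-.1*np.cos(a)-.024*np.sin(a),.086])
rows(ws)
E
```

```text
t 4.77 press-frame TCP [ 0.0393 -0.2102  0.0906] F [ 0.5 -0.6  1.2] j [ 0.26  0.51 -0.14  0.   -0.91  1.58]
[ 0.01 -0.07  0.03] [-0.71 -0.01  0.16]
[ 0.01 -0.07  0.03] [-1.3   0.08  0.16]
[ 0.01 -0.07  0.03] [-1.88  0.06  0.16]
[ 0.01 -0.07  0.03] [-2.46 -0.06  0.15]
[ 0.01 -0.07  0.03] [-2.99 -0.28  0.15]
[ 0.01 -0.07  0.03] [-3.48 -0.59  0.15]
[ 0.01 -0.07  0.03] [-3.9  -0.99  0.14]
[ 0.01 -0.07  0.03] [-4.24 -1.46  0.14]
[ 0.01 -0.07  0.03] [-4.49 -1.98  0.14]
[ 0.01 -0.07  0.03] [-4.6  -2.32  0.14]
[ 0.01 -0.07  0.03] [-4.65 -2.55  0.14]
[ 0.01 -0.07  0.03] [-4.67 -2.67  0.14]
```

View pics/a.png

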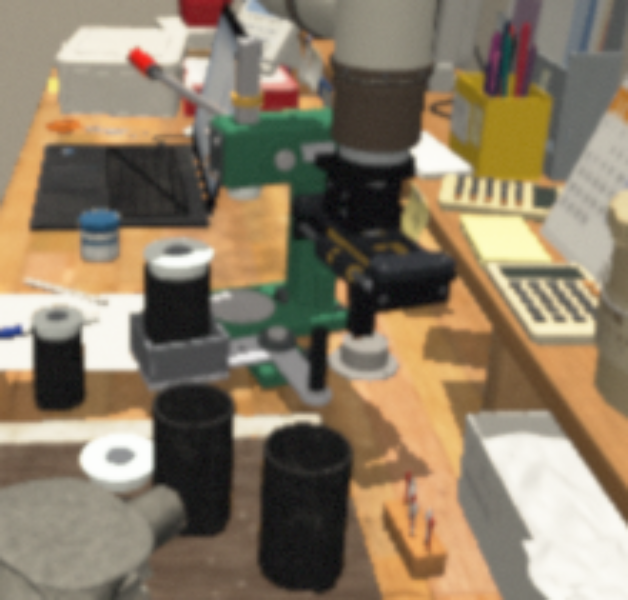

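>>> play_rows(
  moves=[0, 0, 0, -0.3, 0, 0.2, 0, 0, 0, 0, -0.7, 0, 0.2, 0, 0, 0, 0, -1.0, 0, 0.2, 0, 0, 0, 0, -1.3, 0, 0.2, 0, 0, 0, 0, -1.6, 0, 0.2, 0, 0, 0, 0, -1.9, 0, 0.2, 0, 0, 0, 0, -2.2, 0, 0.2, 0, 0, 0, 0, -2.5, -0.1, 0.2, 0, 0, 0, 0, -2.75, -0.2, 0.2, 0, 0, 0, 0, -3.0, -0.3, 0.2, 0, 0, 0, 0, -3.25, -0.45, 0.2, 0, 0, 0, 0, -3.5, -0.6, 0.2, 0],
)

```text
t: 5.82
eef_pos: [0.5251, -0.0085, 0.0814]
tcp_rot: [3.112, 0.429, -0.001]
wrist_force: [0.4, -0.2, 1.1]
gripper_width: 0.0002
grip_force: 0.5
```

```bash
python3 - <<'E'
from h import *
st()
ws=[]
for a in np.radians([50,55,60,65,70,75,80,85,88,90,92]):
    ws.append([-.1*np.sin(a)+.0185*np.cos(a),-.11-.1*np.cos(a)-.024*np.sin(a),.086])
rows(ws)
E
```

```text
t 5.82 press-frame TCP [-0.0682 -0.1919  0.0814] F [ 0.4 -0.2  1.1] j [ 0.29  0.37 -0.42  0.   -0.78  1.55]
[0.   0.01 0.02] [ 0.12  0.03 -0.15]
[0.   0.01 0.02] [-0.1  -0.16 -0.15]
[0.   0.01 0.02] [-0.3  -0.37 -0.15]
[0.   0.01 0.02] [-0.48 -0.6  -0.15]
[0.   0.01 0.02] [-0.64 -0.84 -0.15]
[0.   0.01 0.02] [-0.78 -1.1  -0.15]
[0.   0.01 0.02] [-0.9  -1.36 -0.15]
[0.   0.01 0.02] [-0.99 -1.64 -0.15]
[0.   0.01 0.02] [-1.03 -1.82 -0.15]
[0.   0.01 0.02] [-1.05 -1.93 -0.15]
[0.   0.01 0.02] [-1.07 -2.05 -0.15]
```

>>> play_rows(
  moves=[0, 0, 0, -0.1, -0.15, 0, 0, 0, 0, 0, -0.3, -0.4, 0, 0, 0, 0, 0, -0.5, -0.6, 0, 0, 0, 0, 0, -0.65, -0.85, 0, 0, 0, 0, 0, -0.8, -1.1, 0, 0, 0, 0, 0, -0.9, -1.35, 0, 0, 0, 0, 0, -1.0, -1.6, 0, 0, 0, 0, 0, -1.0, -1.7, 0, 0, 0, 0, 0, -1.0, -1.8, 0, 0],
)

```text
t: 6.57
eef_pos: [0.4822, 0.036, 0.0816]
tcp_rot: [3.112, 0.43, -0.001]
wrist_force: [-0.8, -0.9, -0.4]
gripper_width: 0.0004
grip_force: 0.7
```

```bash
python3 - <<'E'
from h import *
st()
s=read_camera('side'); 
cv2.imwrite('pics/b.png',cv2.resize(s['frame'][120:300,180:400,::-1],(733,600)))
E
```

```text
t 6.57 press-frame TCP [-0.0976 -0.1375  0.0816] F [-0.8 -0.9 -0.4] j [ 0.41  0.31 -0.52 -0.   -0.74  1.43]
```

View pics/b.png

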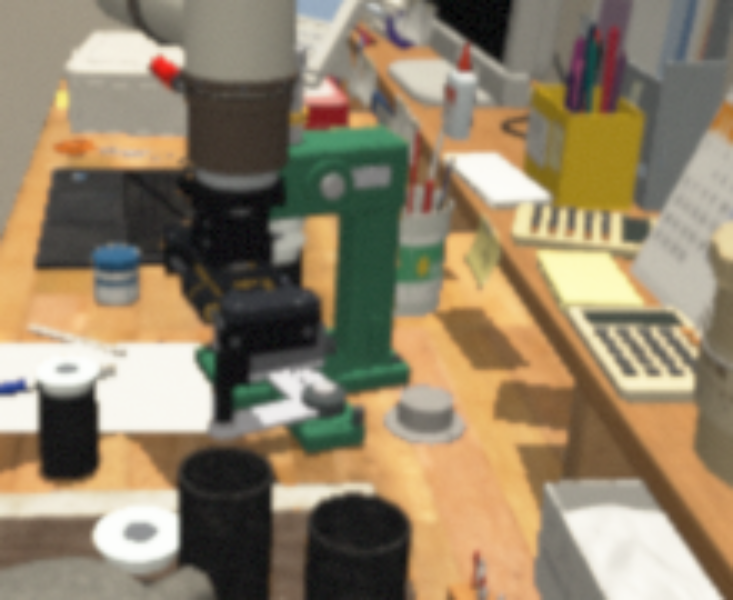

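The nest is swung nearly in, with its handle at (228,400) and the arm pointing forward. Next I push gently on to the stop.

>>> play_rows(
  moves=[0, 0, 0, 0, -0.05, 0, 0, 0, 0, 0, 0, -0.1, 0, 0, 0, 0, 0, 0, -0.15, 0, 0, 0, 0, 0, 0, -0.2, 0, 0, 0, 0, 0, 0, -0.2, 0, 0],
)

```text
t: 7.03
eef_pos: [0.4812, 0.0415, 0.0815]
tcp_rot: [-3.112, -0.429, -0.001]
wrist_force: [0.2, 0.1, 0.7]
gripper_width: 0.0004
grip_force: 0.1
```

>>> play_rows(
  moves=[0, 0, 0, 0, -0.05, 0, 0, 0, 0, 0, 0, -0.1, 0, 0, 0, 0, 0, 0, -0.1, 0, 0],
)

```text
t: 7.28
eef_pos: [0.4804, 0.0444, 0.0816]
tcp_rot: [-3.112, -0.429, -0.001]
wrist_force: [-0.2, -0.4, -0.0]
gripper_width: 0.0006
grip_force: 0.2
```

```bash
python3 - <<'E'
from h import *
st()
E
```

```text
t 7.28 press-frame TCP [-0.0972 -0.129   0.0816] F [-0.2 -0.4 -0. ] j [ 0.43  0.31 -0.52 -0.   -0.74  1.42]
```

>>> play_rows(
  moves=[0, 0, 0, 0, -0.05, 0, 0, 0, 0, 0, 0, -0.1, 0, 0, 0, 0, 0, 0, -0.15, 0, 0, 0, 0, 0, 0, -0.15, 0, 0],
)

```text
t: 7.62
eef_pos: [0.4789, 0.0483, 0.0815]
tcp_rot: [3.111, 0.429, -0.001]
wrist_force: [-0.2, -3.1, -0.1]
gripper_width: 0.0005
grip_force: 1.5
```

>>> play_rows(
  moves=[0, 0, 0, 0, -0.05, 0, 0, 0, 0, 0, 0, -0.1, 0, 0, 0, 0, 0, 0, -0.1, 0, 0],
)

```text
t: 7.87
eef_pos: [0.4788, 0.0486, 0.0816]
tcp_rot: [3.107, 0.43, -0.001]
wrist_force: [6.7, -15.4, -2.4]
gripper_width: 0.0
grip_force: 8.6
```

Firm stop reached (15 N with no further travel). Now I back off, rise and check.

>>> play_rows(
  moves=[0, 0, 0, 0, 0.5, 0, 0, 0, 0, 0, 0, 1.2, 0, 0, 0, 0, 0, 0, 1.2, -1, 0, 0, 0, 0, 0, 1.2, -2.4, 0, 0, 0, 0, -3, 1.2, -3.8, 0, 0, 0, 0, -4, 1.2, -5.2, 0, 0, 0, 0, -4, 1.2, -6.6, 0, 0, 0, 0, -4, 1.2, -8, 0, 0, 0, 0, -4, 1.2, -8.5, 0, 0, 0, 0, -4, 1.2, -8.5, 0, 0, 0, 0, -4, 1.2, -8.5, 0],
)

```text
t: 8.78
eef_pos: [0.3743, -0.0153, 0.343]
tcp_rot: [-3.11, -0.43, -0.023]
wrist_force: [0.2, 0.2, -0.8]
gripper_width: 0.0005
grip_force: 0.0
```

```bash
python3 - <<'E'
from h import *
st()
out=[]
for n in ('top','side'):
    c=read_camera(n); im=c['frame'][:,:,::-1].copy()
    x,y=map(int,proj(c,W(P,[-.03,0,.15]))); x0,y0=x-80,y-75
    im=cv2.resize(im[y0:y0+150,x0:x0+160],None,fx=2.5,fy=2.5,interpolation=cv2.INTER_CUBIC)
    for q,p in pts(np.pi/2).items():
        u=proj(c,W(P,p)); v=(u-[x0,y0]+.5)*2.5; cv2.circle(im,tuple(int(k) for k in v),3,(255,0,255),1)
        for r in tip_of(q,n)[:1]: print(n,q,round(r['confidence'],2),'model-obs',(u-np.array(r['pixel'])[::-1]).round(1), 'obs at z',(R.from_euler('z',-P[2]).apply(atz(c,r['pixel'],p[2])-[P[0],P[1],0])).round(3),np.round(p,3))
    out.append(im)
cv2.imwrite('pics/c.png',np.hstack(out))
E
```

```text
t 8.78 press-frame TCP [-0.2154 -0.158   0.343 ] F [ 0.2  0.2 -0.8] j [ 0.4  -0.15 -0.31  0.   -1.39  1.44]
top press 0.84 model-obs [ 0.8 -1.4] obs at z [-0.002  0.006  0.   ] [0 0 0]
top lever_pivot 0.7 model-obs [-3.  -2.7] obs at z [0.015 0.054 0.212] [0.029 0.055 0.212]
top lever_grip 0.74 model-obs [-0.4  0. ] obs at z [-0.087  0.097  0.291] [-0.087  0.098  0.291]
top nest_handle 0.89 model-obs [-3.5 -2.2] obs at z [-0.114 -0.113  0.102] [-0.1   -0.11   0.102]
top cap_top 0.48 model-obs [-66.9 -34.2] obs at z [-0.24  -0.075  0.15 ] [0.   0.   0.15]
side press 0.77 model-obs [-1.8 -0.4] obs at z [ 0.005 -0.004  0.   ] [0 0 0]
side lever_grip 0.59 model-obs [-46.9 -97.2] obs at z [-0.187 -0.531  0.291] [-0.087  0.098  0.291]
side nest_pivot 0.73 model-obs [-1.5 -0.2] obs at z [ 0.004 -0.112  0.042] [ 0.    -0.11   0.042]
side nest_handle 0.97 model-obs [ 1.3 -1.2] obs at z [-0.106 -0.116  0.102] [-0.1   -0.11   0.102]
side cap_top 0.73 model-obs [ 62.8 -40. ] obs at z [-0.241 -0.207  0.15 ] [0.   0.   0.15]
```

View pics/c.png

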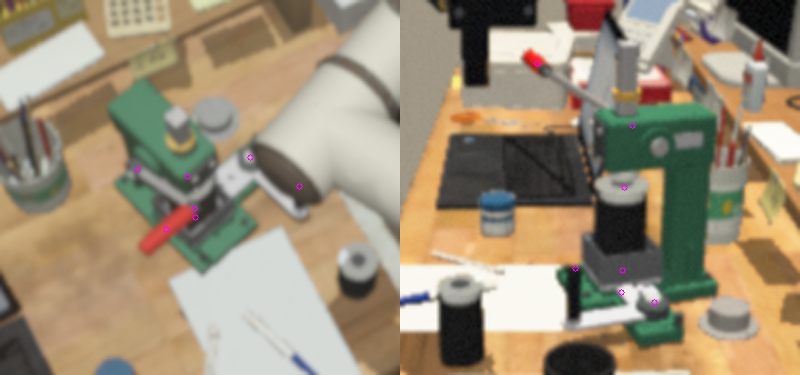

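The nest is in, with the housing centred under the ram and handle, cap and cup on the model dots. Next is the lever.

```bash
python3 - <<'E'
from h import *
rows([[-.2,.1,.343],[-.088,.1,.34]])
print('arc')
for th in np.arange(.6,-.5,-.1): print(round(th,2),round((.029-.14*np.cos(th)+.088)/.03,2),round((.34-(.212+.14*np.sin(th)+.011))/.03,2))
E
```

```text
[-0.    0.    0.03] [ 0.59 -8.6  -0.22]
[-0.    0.    0.03] [ 4.33 -8.59 -0.12]
arc
0.6 0.05 1.27
0.5 -0.2 1.66
0.4 -0.4 2.08
0.3 -0.56 2.52
0.2 -0.67 2.97
0.1 -0.74 3.43
0.0 -0.77 3.9
-0.1 -0.74 4.37
-0.2 -0.67 4.83
-0.3 -0.56 5.28
-0.4 -0.4 5.72
```

>>> play_rows(
  moves=[0, 0, 0, 0.5, -8.5, 0, 0, 0, 0, 0, 0.5, -8.5, 0, 0, 0, 0, 0, 0.5, -8.5, 0, 0, 0, 0, 0, 0.5, -8.5, 0, 0, 0, 0, 0, 0.5, -8.5, 0, 0, 0, 0, 0, 0.5, -8.5, 0, 0, 0, 0, 0, 0.5, -8.5, 0, 0, 0, 0, 0, 4.2, -8.5, 0, 0, 0, 0, 0, 4.2, -8.5, 0, 0, 0, 0, 0, 4.2, -8.5, 0, 0, 0, 0, 0, 4.2, -8.5, 0, 0, 0, 0, 0, 4.2, -8.5, 0, 0],
)

```text
t: 10.58
eef_pos: [0.4257, 0.2639, 0.3352]
tcp_rot: [3.111, 0.426, -0.004]
wrist_force: [-0.3, -0.3, -0.1]
gripper_width: 0.0004
grip_force: 0.0
```

```bash
python3 - <<'E'
from h import *
st(); rows([[-.088,.1,.34]])
E
```

```text
t 10.58 press-frame TCP [-0.091   0.0971  0.3352] F [-0.3 -0.3 -0.1] j [ 0.88  0.11 -0.08 -0.   -1.38  0.96]
[0.02 0.03 0.01] [ 0.1  -0.1  -0.16]
```

>>> play_rows(
  moves=[0, 0, 0, 0.15, -0.1, 0.6, 0, 0, 0, 0, 0.15, -0.1, 1.1, 0, 0, 0, 0, 0, -0.1, 1.4, 0, 0, 0, 0, -0.15, -0.1, 1.7, 0, 0, 0, 0, -0.25, -0.1, 2.0, 0, 0, 0, 0, -0.4, -0.1, 2.3, 0, 0, 0, 0, -0.5, -0.1, 2.6, 0, 0, 0, 0, -0.55, -0.1, 2.9, 0, 0, 0, 0, -0.6, -0.1, 3.2, 0, 0, 0, 0, -0.65, -0.1, 3.5, 0, 0, 0, 0, -0.65, -0.1, 3.8, 0, 0, 0, 0, -0.65, -0.1, 3.8, 0],
)

```text
t: 11.58
eef_pos: [0.4031, 0.2602, 0.2232]
tcp_rot: [3.111, 0.43, -0.003]
wrist_force: [-5.5, -1.8, 7.2]
gripper_width: 0.0002
grip_force: 3.6
```

```bash
python3 - <<'E'
from h import *
st()
E
```

```text
t 11.58 press-frame TCP [-0.1138  0.0997  0.2232] F [-5.5 -1.8  7.2] j [ 0.91  0.14 -0.33 -0.   -1.1   0.93]
```

>>> play_rows(
  moves=[0, 0, 0, 0.05, 0, 0.25, 0, 0, 0, 0, 0.05, 0, 0.5, 0, 0, 0, 0, 0.1, 0, 0.75, 0, 0, 0, 0, 0.15, 0, 1.0, 0, 0, 0, 0, 0.25, 0, 1.25, 0, 0, 0, 0, 0.35, 0, 1.5, 0, 0, 0, 0, 0.45, 0, 1.7, 0, 0, 0, 0, 0.5, 0, 1.85, 0, 0, 0, 0, 0.5, 0, 1.85, 0],
)

```text
t: 12.33
eef_pos: [0.4179, 0.2641, 0.168]
tcp_rot: [3.11, 0.429, -0.004]
wrist_force: [-5.0, -0.8, 7.8]
gripper_width: 0.0005
grip_force: 3.8
```

>>> play_rows(
  moves=[0, 0, 0, 0, 0, 0.1, 0, 0, 0, 0, 0.05, 0, 0.2, 0, 0, 0, 0, 0.05, 0, 0.2, 0],
)

```text
t: 12.58
eef_pos: [0.4198, 0.2647, 0.1628]
tcp_rot: [3.111, 0.43, -0.001]
wrist_force: [-4.9, -2.4, 9.3]
gripper_width: 0.0004
grip_force: 4.4
```

Continue in small steps until the force shows the lower stop.

>>> play_rows(
  moves=[0, 0, 0, 0.02, 0, 0.05, 0, 0, 0, 0, 0.05, 0, 0.1, 0, 0, 0, 0, 0.05, 0, 0.1, 0],
)

```text
t: 12.83
eef_pos: [0.4205, 0.2649, 0.1611]
tcp_rot: [3.11, 0.43, -0.003]
wrist_force: [-9.1, -2.9, 15.5]
gripper_width: 0.0002
grip_force: 7.9
```

>>> play_rows(
  moves=[0, 0, 0, 0.02, 0, 0.05, 0, 0, 0, 0, 0.05, 0, 0.1, 0, 0, 0, 0, 0.05, 0, 0.1, 0],
)

```text
t: 13.08
eef_pos: [0.421, 0.265, 0.1602]
tcp_rot: [3.11, 0.431, -0.005]
wrist_force: [-17.9, -3.9, 29.4]
gripper_width: 0.0005
grip_force: 14.7
```

```bash
python3 - <<'E'
from h import *
st()
E
```

```text
t 13.08 press-frame TCP [-0.0952  0.0995  0.1602] F [-17.9  -3.9  29.4] j [ 0.89  0.23 -0.39 -0.   -0.96  0.96]
```

Lower stop reached. I go back up along the arc, letting the lever follow.

>>> play_rows(
  moves=[0, 0, 0, -0.2, 0, -0.4, 0, 0, 0, 0, -0.3, 0, -0.9, 0, 0, 0, 0, -0.4, 0, -1.4, 0, 0, 0, 0, -0.45, 0, -1.9, 0, 0, 0, 0, -0.5, 0, -2.4, 0, 0, 0, 0, -0.4, 0, -2.9, 0, 0, 0, 0, -0.3, 0, -3.4, 0, 0, 0, 0, -0.1, 0, -3.9, 0, 0, 0, 0, 0, 0, -4.5, 0, 0, 0, 0, 0.2, 0, -5.2, 0, 0, 0, 0, 0.2, 0, -6, 0, 0, 0, 0, 0.2, 0, -6.2, 0],
)

```text
t: 14.08
eef_pos: [0.4305, 0.2686, 0.3458]
tcp_rot: [-3.108, -0.429, -0.011]
wrist_force: [-0.4, -0.3, 0.8]
gripper_width: 0.0004
grip_force: 0.0
```

```bash
python3 - <<'E'
from h import *
st(); rows([[-.22,.1,.34],[-.22,-.06,.3]])
c=read_camera('side'); cv2.imwrite('pics/d.png',cv2.resize(c['frame'][100:280,170:390,::-1],(733,600)))
E
```

```text
t 14.08 press-frame TCP [-0.0851  0.1004  0.3458] F [-0.4 -0.3  0.8] j [ 0.88  0.11 -0.06  0.   -1.4   0.97]
[-0.03 -0.09  0.03] [-4.5   0.    0.16]
[-0.03 -0.09  0.03] [-4.52  5.34  1.48]
```

View pics/d.png

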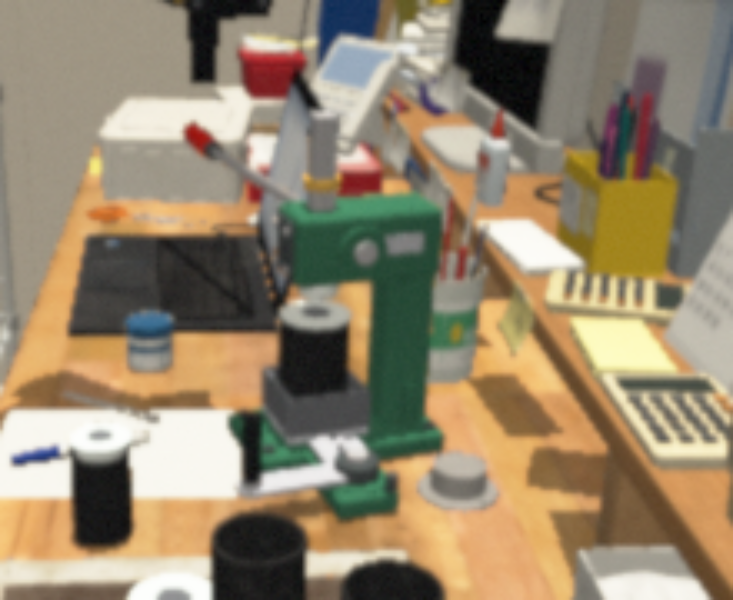

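The lever is back up at (205,140) and the cap sits flush on the rim at (313,315). Next I go round to the left side of the handle.

>>> play_rows(
  moves=[0, 0, 0, -4.5, 0, 0.2, 0, 0, 0, 0, -4.5, 0, 0.2, 0, 0, 0, 0, -4.5, 0, 0.2, 0, 0, 0, 0, -4.5, 0, 0.2, 0, 0, 0, 0, -4.5, 5.7, 1.5, 0, 0, 0, 0, -4.5, 5.7, 1.5, 0, 0, 0, 0, -4.5, 5.7, 1.5, 0, 0, 0, 0, -4.5, 5.7, 1.5, 0, 0, 0, 0, -4.5, 5.7, 1.5, 0, 0, 0, 0, -4.5, 5.7, 1.5, 0],
)

```text
t: 14.97
eef_pos: [0.3449, 0.0645, 0.2946]
tcp_rot: [3.112, 0.421, -0.004]
wrist_force: [0.5, 0.9, -0.3]
gripper_width: 0.0001
grip_force: 0.0
```

```bash
python3 - <<'E'
from h import *
st(); rows([[-.104,-.072,.28],[-.104,-.072,.083]])
E
```

```text
t 14.97 press-frame TCP [-0.2223 -0.0732  0.2946] F [ 0.5  0.9 -0.3] j [ 0.66 -0.16 -0.44 -0.   -1.29  1.18]
[ 0.01  0.03 -0.03] [ 3.94 -0.05  0.48]
[ 0.01  0.03 -0.03] [ 3.96 -0.05  7.04]
```

>>> play_rows(
  moves=[0, 0, 0, 3.9, 0, 0.4, 0, 0, 0, 0, 3.9, 0, 0.4, 0, 0, 0, 0, 3.9, 0, 0.4, 0, 0, 0, 0, 3.9, 0, 0.4, 0, 0, 0, 0, 3.9, 0, 7, 0, 0, 0, 0, 3.9, 0, 7, 0, 0, 0, 0, 3.9, 0, 7, 0, 0, 0, 0, 3.9, 0, 7, 0, 0, 0, 0, 3.9, 0, 7, 0, 0, 0, 0, 3.9, 0, 7, 0, 0, 0, 0, 3.9, 0, 7, 0],
)

```text
t: 15.88
eef_pos: [0.4577, 0.0994, 0.0855]
tcp_rot: [3.11, 0.432, -0.005]
wrist_force: [0.4, -0.1, -0.4]
gripper_width: 0.0002
grip_force: 0.0
```

```bash
python3 - <<'E'
from h import *
st()
ws=[]
for a in np.radians([90,85,80,75,70,65,60,55,50,45,40,35,30,25,20,15,10,5,0]):
    ws.append([-.1*np.sin(a)-.0185*np.cos(a),-.11-.1*np.cos(a)+.018*np.sin(a),.083])
rows(ws)
E
```

```text
t 15.88 press-frame TCP [-0.1042 -0.0699  0.0855] F [ 0.4 -0.1 -0.4] j [ 0.56  0.28 -0.55  0.   -0.74  1.28]
[0.02 0.04 0.05] [0.14 0.74 0.08]
[0.02 0.04 0.05] [0.1  1.03 0.08]
[0.02 0.04 0.05] [0.08 1.32 0.08]
[0.02 0.04 0.05] [0.09 1.62 0.08]
[0.02 0.04 0.05] [0.12 1.91 0.09]
[0.02 0.04 0.05] [0.18 2.2  0.09]
[0.02 0.04 0.05] [0.27 2.48 0.09]
[0.02 0.04 0.05] [0.38 2.76 0.09]
[0.02 0.04 0.05] [0.51 3.02 0.09]
[0.02 0.04 0.05] [0.67 3.27 0.09]
[0.02 0.04 0.05] [0.84 3.51 0.08]
[0.02 0.04 0.05] [1.04 3.73 0.08]
[0.02 0.04 0.05] [1.26 3.93 0.08]
[0.02 0.04 0.05] [1.49 4.11 0.08]
[0.02 0.04 0.05] [1.74 4.27 0.08]
[0.02 0.04 0.05] [2.   4.41 0.08]
[0.02 0.04 0.05] [2.27 4.52 0.08]
[0.02 0.04 0.05] [2.55 4.61 0.08]
[0.02 0.04 0.05] [2.84 4.68 0.08]
```

>>> play_rows(
  moves=[0, 0, 0, 0.1, 0.4, 0.1, 0, 0, 0, 0, 0.1, 0.7, 0.1, 0, 0, 0, 0, 0.1, 1.0, 0.1, 0, 0, 0, 0, 0.1, 1.3, 0.1, 0, 0, 0, 0, 0.1, 1.6, 0.1, 0, 0, 0, 0, 0.1, 1.9, 0.1, 0, 0, 0, 0, 0.2, 2.2, 0.1, 0, 0, 0, 0, 0.25, 2.5, 0.1, 0, 0, 0, 0, 0.4, 2.75, 0.1, 0, 0, 0, 0, 0.5, 3.0, 0.1, 0, 0, 0, 0, 0.65, 3.25, 0.1, 0, 0, 0, 0, 0.85, 3.5, 0.1, 0],
)

```text
t: 16.88
eef_pos: [0.5109, 0.0035, 0.0824]
tcp_rot: [3.112, 0.428, -0.005]
wrist_force: [-1.4, 1.1, 0.4]
gripper_width: 0.0006
grip_force: 0.6
```

```bash
python3 - <<'E'
from h import *
st()
ws=[]
for a in np.radians([35,30,25,20,15,10,5,0]):
    ws.append([-.1*np.sin(a)-.0185*np.cos(a),-.11-.1*np.cos(a)+.018*np.sin(a),.083])
rows(ws)
E
```

```text
t 16.88 press-frame TCP [-0.0788 -0.1766  0.0824] F [-1.4  1.1  0.4] j [ 0.32  0.35 -0.45 -0.   -0.77  1.52]
[-0.    0.04  0.02] [ 0.21  0.17 -0.02]
[-0.    0.04  0.02] [ 0.42  0.37 -0.02]
[-0.    0.04  0.02] [ 0.66  0.55 -0.02]
[-0.    0.04  0.02] [ 0.9   0.71 -0.02]
[-0.    0.04  0.02] [ 1.17  0.85 -0.02]
[-0.    0.04  0.02] [ 1.44  0.96 -0.02]
[-0.    0.04  0.02] [ 1.72  1.05 -0.02]
[-0.    0.04  0.02] [ 2.01  1.12 -0.03]
```

>>> play_rows(
  moves=[0, 0, 0, 0.2, 0.15, 0, 0, 0, 0, 0, 0.4, 0.35, 0, 0, 0, 0, 0, 0.65, 0.55, 0, 0, 0, 0, 0, 0.9, 0.7, 0, 0, 0, 0, 0, 1.15, 0.85, 0, 0, 0, 0, 0, 1.4, 0.95, 0, 0, 0, 0, 0, 1.6, 1.05, 0, 0, 0, 0, 0, 1.75, 1.05, 0, 0, 0, 0, 0, 1.75, 1.05, 0, 0],
)

```text
t: 17.63
eef_pos: [0.5722, -0.0112, 0.0831]
tcp_rot: [3.112, 0.429, 0.003]
wrist_force: [0.4, -0.1, -0.2]
gripper_width: 0.0001
grip_force: 0.0
```

>>> play_rows(
  moves=[0, 0, 0, 0.1, 0, 0, 0, 0, 0, 0, 0.15, 0, 0, 0, 0, 0, 0, 0.15, 0, 0, 0],
)

```text
t: 17.88
eef_pos: [0.5752, -0.0101, 0.0831]
tcp_rot: [3.112, 0.429, 0.0]
wrist_force: [-0.0, 0.4, -1.0]
gripper_width: 0.0005
grip_force: 0.1
```

```bash
python3 - <<'E'
from h import *
st()
E
```

```text
t 17.88 press-frame TCP [-0.0205 -0.2069  0.0831] F [-0.   0.4 -1. ] j [ 0.26  0.44 -0.3   0.   -0.84  1.58]
```

>>> play_rows(
  moves=[0, 0, 0, 0.05, 0, 0, 0, 0, 0, 0, 0.1, 0, 0, 0, 0, 0, 0, 0.15, 0, 0, 0, 0, 0, 0, 0.15, 0, 0, 0],
)

```text
t: 18.22
eef_pos: [0.5758, -0.01, 0.083]
tcp_rot: [3.112, 0.428, -0.013]
wrist_force: [-8.0, -1.3, 6.5]
gripper_width: 0.0003
grip_force: 4.2
```

>>> play_rows(
  moves=[0, 0, 0, 0.05, 0, 0, 0, 0, 0, 0, 0.1, 0, 0, 0, 0, 0, 0, 0.1, 0, 0, 0],
)

```text
t: 18.47
eef_pos: [0.5759, -0.01, 0.0829]
tcp_rot: [3.111, 0.427, -0.023]
wrist_force: [-13.8, -2.4, 11.6]
gripper_width: 0.0003
grip_force: 7.1
```

>>> play_rows(
  moves=[0, 0, 0, 0.05, 0, 0, 0, 0, 0, 0, 0.1, 0, 0, 0, 0, 0, 0, 0.1, 0, 0, 0],
)

```text
t: 18.72
eef_pos: [0.576, -0.01, 0.0829]
tcp_rot: [3.111, 0.426, -0.033]
wrist_force: [-19.5, -3.2, 15.7]
gripper_width: 0.0003
grip_force: 10.0
```

At the outer stop. I back off, rise and check.

>>> play_rows(
  moves=[0, 0, 0, -0.4, 0, 0, 0, 0, 0, 0, -0.8, 0, 0, 0, 0, 0, 0, -0.8, 0, -1, 0, 0, 0, 0, -0.8, 0, -2.2, 0, 0, 0, 0, -0.8, 0, -3.5, 0, 0, 0, 0, -0.8, 0, -4.8, 0, 0, 0, 0, -0.8, 0, -6, 0, 0, 0, 0, -0.8, 2, -7, 0, 0, 0, 0, -0.8, 3, -8, 0, 0, 0, 0, -0.8, 4, -8, 0, 0, 0, 0, -0.8, 4, -8, 0, 0, 0, 0, -0.8, 4, -8, 0],
)

```text
t: 19.72
eef_pos: [0.5956, -0.1318, 0.324]
tcp_rot: [3.112, 0.423, 0.005]
wrist_force: [-0.0, 0.3, -0.2]
gripper_width: 0.0006
grip_force: 0.0
```

```bash
python3 - <<'E'
from h import *
st()
out=[]
for n in ('top','side'):
    c=read_camera(n); im=c['frame'][:,:,::-1].copy()
    x,y=map(int,proj(c,W(P,[-.03,-.05,.12]))); x0,y0=x-80,y-75
    im=cv2.resize(im[y0:y0+150,x0:x0+160],None,fx=2.5,fy=2.5,interpolation=cv2.INTER_CUBIC)
    for q,p in pts(0,0,.142).items():
        u=proj(c,W(P,p)); v=(u-[x0,y0]+.5)*2.5; cv2.circle(im,tuple(int(k) for k in v),3,(255,0,255),1)
    for q in ('nest_handle','cap_top','nest_cup'):
        for r in tip_of(q,n)[:1]: print(n,q,round(r['confidence'],2),(proj(c,W(P,pts(0,0,.142)[q]))-np.array(r['pixel'])[::-1]).round(1))
    out.append(im)
cv2.imwrite('pics/e.png',np.hstack(out))
E
```

```text
t 19.72 press-frame TCP [-0.0334 -0.3296  0.324 ] F [-0.   0.3 -0.2] j [ 0.05  0.31  0.15  0.   -1.4   1.79]
top nest_handle 0.72 [-1.4 -1.6]
top cap_top 0.75 [ 1.7 -2.1]
top nest_cup 0.88 [-0.4  1.6]
side nest_handle 0.82 [-0.5  0.2]
side cap_top 0.79 [ 1.8 -0.6]
side nest_cup 0.63 [-1.5  1.7]
```

View pics/e.png

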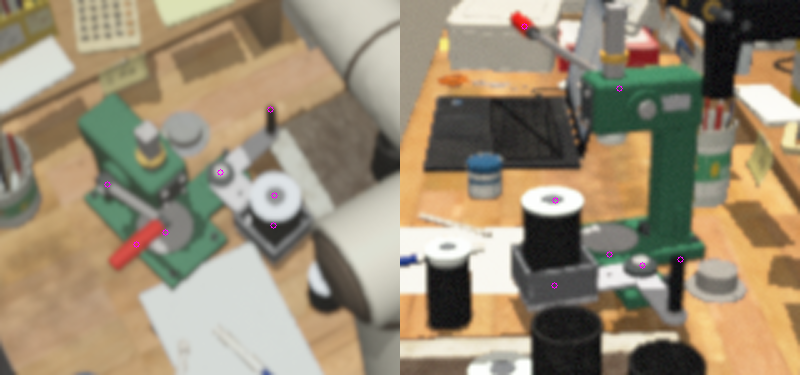

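The nest is back out at its start pose, with the handle at (680,265) and (270,110) on the model dots. The cap is flush at (553,200) and the lever is up.

```bash
python3 -c "
from station import *
print(hand_in())"
```

```text
the job is handed in; nothing more can be done
None
```

I handed the job in at about 20 s on the robot's clock: I pushed the nest in to its stop, pushed the lever to its lower stop, and the final pictures show the cap flush on the housing, the lever sprung back up and the nest out against its outer stop.

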